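Comb the dough sticks straight in the sideboard drawer and shut it

ROBOT

A 7-joint arm with a two-finger parallel gripper is mounted at the origin on the work surface. World frame = base frame: x ahead of the robot, y to its left, z up, the work surface at z = 0. Lengths are in m, angles in rad, forces in N, time in s.
With the tool pointing down it reaches from about 0.4 to 0.85 m from the base axis. Payload 10.4 kg.
Tool frame: the origin (TCP) lies on the mounting face of the last link; the fingertips stand r.tips_ahead ahead of it and the grasp point (between the pads) lies 164 mm ahead of it (r.tips_ahead is the distance from the TCP to the fingertips, in m); z points along the fingers, y is the line along which they close (so a half turn about z gives the same grasp; the last joint's range is limited). The gripper opens to 87 mm and grips with 3 to 60 N. Pads are 19 mm wide; open, the fingers measure 117 mm over their backs; the gripper's body (75 mm by 190 mm) begins 51 mm behind the grasp point.
Start: joints at [1.19, 0.332, -0.065, 1.46, 0.022, 1.35, -0.088], TCP at [0.219, -0.585, 0.405] pointing down, gripper open.
Joint ranges: [-2.6, 2.6], [-0.5, 2.12], [-1.47, 1.34], [0.16, 2.42], [-1.27, 4.41], [0.06, 2.06], [-2.6, 2.6]. Speed limits (rad/s): [2.22, 2.22, 2.79, 2.79, 3.14, 3.14, 3.14].

INTERFACE

Orientations are given as a unit quaternion [x, y, z, w].
In Python, from bench import telemetry, imaging, job, r gives the robot as it stands.
- The arm moves only by the tool move_arm, never from a script. Its argument "steps" is a list of rows, each an object of numbers: "dx", "dy", "dz": the shift along the tool's x, y, z in cm; "spin": the turn about the tool's z in rad. In form: [{"dx": .., "dy": .., "dz": .., "spin": ..}, ...]. A call has 1 to 12 rows; each row shifts and turns the commanded pose from where the row before left it, along the tool's axes as they then stand; what a row does not reach is not made up. A row lasts 1/10 s, in which the tool goes at most 50 mm and 8.59 degrees, less where a joint would pass 70% of its speed; a pose out of reach is approached as far as the arm can. A call with a gripper value outside its range is refused whole. "claw" is the finger opening in cm, from 0 to 8.7, set as the call begins (left out, the last holds). The fingers move at their own pace and stop on an object; "squeeze" is the grip in N (left out, the last holds). Time passes only in rows, so rows that do not move let the fingers close. It gives the time, the measured TCP pose, the force, the opening and the grip force at its end, in the units of the state.
- telemetry.read_state(): the state, without advancing time (a new reading comes with each control period).
- imaging.camera(name): name is "scene" or "top" or "wrist"; returns a dict with "img" (400x640x3 uint8, red, green, blue), "camera_matrix" (3x3 intrinsics, pixels), "R" (3x3) and "t" (3): a world point X has camera coordinates R X + t. Camera axes: x right, y down, z forward; pixel columns grow to the right and rows downward; lengths in m; the calibration is good to about 2 mm. A picture is of the moment at which its call begins. There is no depth.
- job.close_job(): hands the job in; it is judged then, once.
The state is a dict: "time": time; "joint_positions": joint angles; "joint_vel": joint speeds; "joint_torque": joint torques, N m; "ee_pos": TCP position; "eef_rot": TCP orientation; "ft_force": force on the tool from outside, world axes, zero at the start; "torque": the same for the moment, N m; "width": finger opening in m; "grip_force": force on a finger pad.
Only numpy, scipy, OpenCV 4.12 (cv2) and the standard library are available. Lean on these libraries where they do the work, as an engineer would, in place of code of your own. Each camera call takes 0.05 s, during which the arm holds its last target. There are 200 camera calls.

TASK

The five wooden dough sticks in the open sideboard drawer have slid about: take the hand rake from its ceramic rest and, touching the sticks with nothing but the rake, comb them into one straight row lying flat, side by side and close together along the wall of the drawer that is on your left. Then stand the rake back on its rest and push the drawer fully shut, leaving the cookie stamps standing in their bay.

Things in the scene. Friction and masses are not known exactly. Their poses are not given: they have to be found in the camera images.
- drawer (a joint): The shallow drawer of the sideboard: how far it stands open, in m (0 = fully shut; it starts 0.246 to 0.254 open and stops at 0.265). It slides level towards the robot as it opens. It is a little stiff (about 3 N to move) and stays where it is left.
- drawer_front (a point): Middle of the outer face of the drawer's mirrored front, 57 mm above the work surface; the front is 450 mm wide, from 10 to 104 mm high, 18 mm thick, its brass knob (24 mm wide, 24 mm proud) 7 mm below this point. x points into the sideboard (the way to push), y left, z up. The sideboard's top (110 to 135 mm high) begins 19 mm behind this face when shut.
- bay (a point): Middle of the floor (grey plastic, 30 mm above the work surface) of the drawer's main bay, where the sticks lie; moves with the drawer. x points into the sideboard, y left, z up. The bay is 255 mm long (x) and 335 mm wide (y); left, front and back walls rise 55 mm or more above the floor.
- divider (a point): On the left face of the plastic divider (5 mm thick, 35 mm high) that bounds the main bay on its right, at its foot, half-way along; axes as bay. Beyond it lies the 75 mm wide side bay with the stamps. At the start a strip at least 55 mm wide along the divider is free of sticks.
- left_wall (a point): On the inner face of the drawer's left wall, where it meets the floor of the bay, half-way along the bay. Same axes as bay; the row of sticks is to lie along this wall, parallel to x.
- stick1: One of five like dough-levelling sticks: plain beech, square, 10 x 10 x 150 mm, about 12 g. Origin at its centre, x along its length. Lying flat, the centre is 5 mm above the floor of the bay. They start apart from one another, up to about 45 degrees askew.
- stick2: One of five like dough-levelling sticks: plain beech, square, 10 x 10 x 150 mm, about 12 g. Origin at its centre, x along its length. Lying flat, the centre is 5 mm above the floor of the bay. They start apart from one another, up to about 45 degrees askew.
- stick3: One of five like dough-levelling sticks: plain beech, square, 10 x 10 x 150 mm, about 12 g. Origin at its centre, x along its length. Lying flat, the centre is 5 mm above the floor of the bay. They start apart from one another, up to about 45 degrees askew.
- stick4: One of five like dough-levelling sticks: plain beech, square, 10 x 10 x 150 mm, about 12 g. Origin at its centre, x along its length. Lying flat, the centre is 5 mm above the floor of the bay. They start apart from one another, up to about 45 degrees askew.
- stick5: One of five like dough-levelling sticks: plain beech, square, 10 x 10 x 150 mm, about 12 g. Origin at its centre, x along its length. Lying flat, the centre is 5 mm above the floor of the bay. They start apart from one another, up to about 45 degrees askew.
- rake_grip (a point): Middle of the grip bar of the hand rake (96 mm high, 0.22 kg), which stands upright on its tines on the rest. The beech bar is 124 mm long (x), 20 mm wide (y), 20 mm high, its middle 86 mm above the tine tips; z is up. Under the bar, between two 16 mm posts at x = +-46 mm, 26 mm are free down to the head.
- rake_head (a point): Point midway between the tine tips of the rake, 86 mm straight below the grip's middle, same axes. The head is a beech block 150 mm (x) by 46 mm (y), underside 34 mm above the tips, with two rows of 8 blunt steel tines 6 mm thick: rows along x at y = +-17 mm, tines 19.5 mm apart.
- rest: The white ceramic rest of the rake: a flat fixed slab 200 (x) x 100 (y) x 8 mm on the work surface. Origin at the centre of its underside. The rake is to stand upright on it with all its tines on the slab, near the middle.
- stamp1: A stainless cookie stamp, 52 mm across and 50 mm high with a knob on top, standing upright in the drawer's side bay. Origin at the centre of its underside. Leave it standing there.
- stamp2: The other cookie stamp, the same. Leave it standing in the side bay.
Things that resemble listed ones, but are neither listed nor needed, are in the scene too. Of the things like the part that bears rake_grip, leave any that is black or pink; of the rest the larger one is meant.

How it is judged:
By the outcome, as a careful person would: the job done as asked, in the order asked, and still so for the second after the job is handed in, with the robot touching nothing.
It also fails if it takes over 72 s, if anything falls off the work surface, if the arm or the gripper's body presses on something with over 40 N, if the wrist force passes 120 N, or if a joint passes its speed limit or range.

## Working session

There is one attempt and no reset: what is moved stays moved. The work goes in short steps, Python scripts to look and compute and a tool call to move; the robot and the scene stay as the last step left them, time stands still between calls to the robot, and variables do not carry over. Pictures are saved under pics/ and viewed, at most 10 in all, crops included, and the job is handed in when it is done.

Besides the shell and the picture viewer there is one more tool, called after "Call:" as a command line: name --argument value ..., lists and objects as JSON in quotes. move_arm: Moves the arm, as the interface text tells. Its arguments: {"type":"object","properties":{"steps":{"type":"array","items":{"type":"object","properties":{"dx":{"type":"number"},"dy":{"type":"number"},"dz":{"type":"number"},"spin":{"type":"number"}}}},"claw":{"type":"number"},"squeeze":{"type":"number"}},"required":["steps"]}

```bash
mkdir -p pics; cat > h.py <<'E'
import numpy as np, cv2
from bench import telemetry, imaging, job, r
def snap(n,fn=None):
    c=imaging.camera(n)
    if fn: cv2.imwrite('pics/'+fn,c['img'][:,:,::-1])
    return c
def p2w(c,u,v,z):
    K=np.array(c['camera_matrix']);R=np.array(c['R']);t=np.array(c['t'])
    d=R.T@np.linalg.solve(K,[u,v,1]);o=-R.T@t
    return (o+d*(z-o[2])/d[2])
def w2p(c,X):
    p=np.array(c['camera_matrix'])@(np.array(c['R'])@np.array(X)+np.array(c['t']));return p[:2]/p[2]
E
python3 - <<'E'
from h import *
import pickle
a=snap('scene','scene0.png');b=snap('top','top0.png')
pickle.dump((a,b),open('c0.pkl','wb'))
for c in(a,b): print(-np.array(c['R']).T@c['t'],np.round(c['camera_matrix'],1).tolist(),np.round(c['R'],2).tolist())
s=telemetry.read_state();print(s,r.tips_ahead)
E
```

```text
[ 1.17309415 -0.12052866  0.85984455] [[369.8, 0.0, 317.2], [0.0, 369.8, 192.5], [0.0, 0.0, 1.0]] [[-0.05, 1.0, 0.0], [0.74, 0.04, -0.67], [-0.67, -0.03, -0.74]]
[ 0.3561855  -0.15516031  1.23405871] [[453.0, 0.0, 319.3], [0.0, 453.0, 204.6], [0.0, 0.0, 1.0]] [[-0.0, -1.0, -0.02], [-0.99, 0.01, -0.11], [0.11, 0.02, -0.99]]
{'time': 0.1, 'joint_positions': array([ 1.19039164,  0.33281582, -0.06466948,  1.46087829,  0.02162016,
        1.34989071, -0.08852087]), 'joint_vel': array([-0.00095241, -0.00095546, -0.00027774, -0.00239815, -0.00096809,
        0.00133459, -0.00051872]), 'joint_torque': array([ 1.66413989e-03, -6.24545217e+01,  2.50345271e-02, -3.90720999e+01,
       -6.13000430e-02,  3.64769495e-02,  4.74815408e-05]), 'ee_pos': array([ 0.2188334 , -0.58531215,  0.4040188 ]), 'eef_rot': array([ 9.84041687e-01,  1.77936895e-01, -1.58621341e-04, -6.28525630e-04]), 'ft_force': array([-0.15578967,  0.40053572, -0.2162178 ]), 'torque': array([ 0.03765365,  0.02959705, -0.00807463]), 'grip_force': 0.0, 'width': 0.08705965691310913} 0.1822
```

View pics/scene0.png

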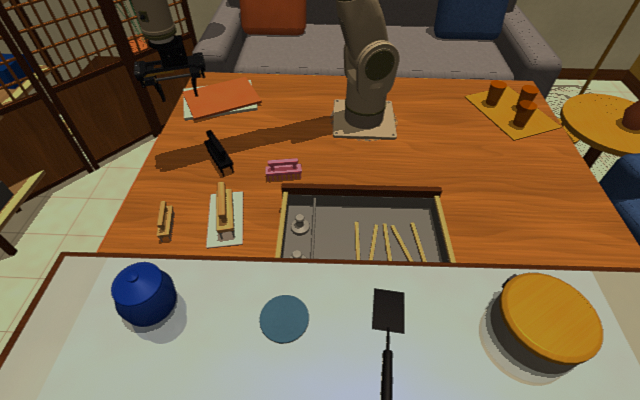

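View pics/top0.png

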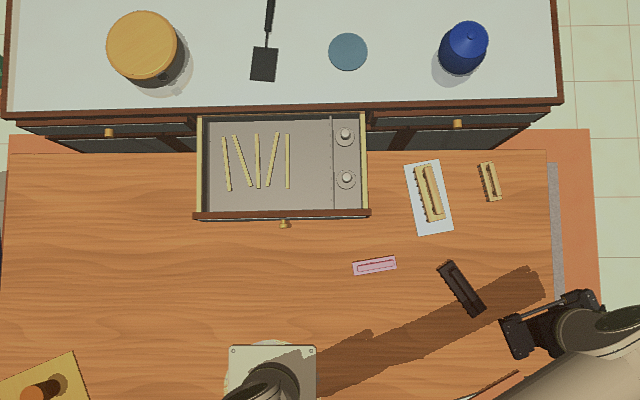

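The top view shows the drawer at columns 195–370, rows 112–220. The five sticks run from (225,163) to (288,161), and the stamps are at (346,135) and (347,179). The rake candidates are beech on the white slab (428,193), small beech (489,182), black (461,288) and pink (374,265). Leaving out black and pink, the larger is the one on the slab, so I'll confirm that in a crop.

```bash
python3 - <<'E'
from h import *
im=cv2.imread('pics/top0.png')
a=cv2.resize(im[105:240,190:380],None,fx=4,fy=4,interpolation=cv2.INTER_CUBIC)
b=cv2.resize(im[150:245,395:510],None,fx=4,fy=4,interpolation=cv2.INTER_CUBIC)
# one picture: drawer (4x, 760x540); rake shown separately
cv2.imwrite('pics/drawer0.png',a);cv2.imwrite('pics/rake0.png',cv2.resize(im[150:245,395:510],None,fx=6,fy=6,interpolation=cv2.INTER_CUBIC))
E
```

```text
(no output)
```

View pics/drawer0.png

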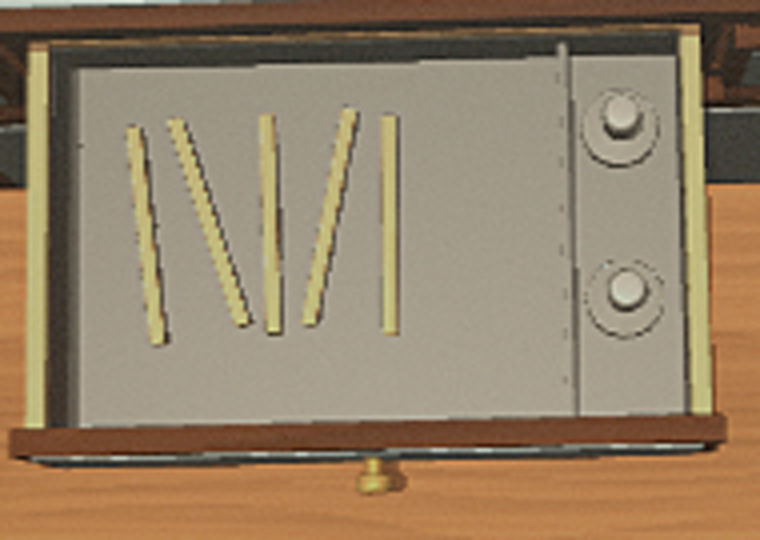

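View pics/rake0.png

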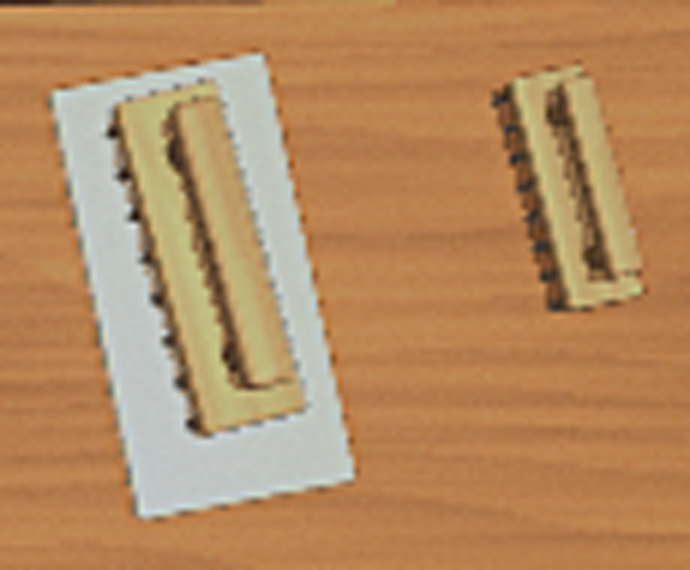

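The larger beech rake on the white slab is the one meant: its bar runs from (197,101) to (275,383) in the crop, twice as big as the other. All five sticks lie clear of the divider. Next I turn these pixels into positions.

```bash
python3 - <<'E'
from h import *
import pickle
a,c=pickle.load(open('c0.pkl','rb'))
R=lambda X,Y,z:p2w(c,395+X/6,150+Y/6,z)
D=lambda X,Y,z:p2w(c,190+X/4,105+Y/4,z)
P=lambda s,p:print(s,np.round(p,3))
def rect(n,pts,f,z):
    q=np.array([f(*p,z) for p in pts]);e=np.roll(q,-1,0)-q
    P(n,q.mean(0)[:2]);print('  sides',np.round(np.linalg.norm(e,axis=1),3),'ang',np.round(np.degrees(np.arctan2(e[:,1],e[:,0])),1))
rect('bar',[(178,105),(215,97),(298,378),(252,388)],R,.104)
rect('slab',[(52,92),(265,55),(354,477),(140,517)],R,.008)
rect('head',[(118,105),(215,85),(307,408),(205,434)],R,.075)
for i,(p,q) in enumerate([((134,128),(158,343)),((176,120),(245,325)),((267,115),(274,332)),((349,110),(312,325)),((390,116),(390,333))]):
    A,B=D(*p,.04),D(*q,.04);P('st%d'%(i+1),[*A[:2],*B[:2],np.linalg.norm(A-B)])
P('floor left',np.r_[D(78,70,.03)[:2],D(80,425,.03)[:2]])
P('left wall top inner',np.r_[D(48,60,.09)[:2],D(46,425,.09)[:2]])
P('left wall top outer',np.r_[D(28,60,.09)[:2],D(26,425,.09)[:2]])
P('div top', np.r_[D(563,45,.065)[:2],D(578,415,.065)[:2]])
P('div left', np.r_[D(559,45,.065)[:2],D(574,415,.065)[:2]])
P('backfloor',np.r_[D(85,68,.03)[:2],D(550,58,.03)[:2]])
P('front top inner',np.r_[D(14,430,.104)[:2],D(724,416,.104)[:2]])
P('front top outer',np.r_[D(10,458,.104)[:2],D(726,440,.104)[:2]])
P('knob',D(378,490,.05)); P('front bottom',D(200,465,.01))
P('sideboard top edge',np.r_[p2w(c,100,148,.11)[:2],D(0,37,.11)[:2],D(740,10,.11)[:2]])
P('sb edge upper',np.r_[D(0,12,.135)[:2],D(740,-10,.135)[:2]])
P('stamps',np.r_[D(622,118,.08)[:2],D(628,290,.08)[:2]])
E
```

```text
bar [ 0.513 -0.418]
  sides [0.016 0.122 0.02  0.122] ang [ -78.1 -165.5  101.9   12.8]
slab [ 0.507 -0.424]
  sides [0.098 0.195 0.097 0.197] ang [ -80.5 -170.2  100.3   10.1]
head [ 0.51  -0.414]
  sides [0.043 0.144 0.045 0.146] ang [ -78.7 -166.1  104.    13.1]
st1 [0.672 0.131 0.525 0.112 0.148]
st2 [0.677 0.102 0.536 0.054 0.149]
st3 [0.68  0.04  0.531 0.034 0.148]
st4 [ 0.683 -0.015  0.536  0.009  0.149]
st5 [ 0.678 -0.043  0.53  -0.044  0.148]
floor left [0.715 0.172 0.471 0.166]
left wall top inner [0.705 0.176 0.465 0.171]
left wall top outer [0.705 0.189 0.465 0.184]
div top [ 0.718 -0.16   0.472 -0.168]
div left [ 0.718 -0.158  0.472 -0.166]
backfloor [ 0.717  0.168  0.72  -0.151]
front top inner [ 0.461  0.188  0.467 -0.259]
front top outer [ 0.443  0.19   0.452 -0.26 ]
knob [ 0.425 -0.037  0.05 ]
front bottom [0.445 0.088 0.01 ]
sideboard top edge [ 0.628  0.431  0.714  0.201  0.726 -0.273]
sb edge upper [ 0.722  0.194  0.731 -0.27 ]
stamps [ 0.664 -0.198  0.551 -0.201]
```

```bash
cat >> h.py <<'E'
def plan(x,y,z,deg):
    """total tool-frame shift (cm) after spinning to heading deg"""
    s=telemetry.read_state();qx,qy=s['eef_rot'][:2];th=2*np.arctan2(qy,qx)
    w=np.array([x,y,z])-s['ee_pos'];t=np.radians(deg)
    sp=(th-t+np.pi/2)%np.pi-np.pi/2
    t=th-sp
    print('t',round(s['time'],2),'pos',np.round(s['ee_pos'],4),'th',round(np.degrees(th),2),'q7',round(s['joint_positions'][6],2),'F',np.round(s['ft_force'],1),'w',round(s['width'],4))
    print('spin %.3f dx %.2f dy %.2f dz %.2f'%(sp,100*(w[0]*np.cos(t)+w[1]*np.sin(t)),100*(w[0]*np.sin(t)-w[1]*np.cos(t)),-100*w[2]))
E
python3 -c "
from h import *
plan(.512,-.416,.36,13.5)"
```

```text
t 0.1 pos [ 0.2188 -0.5853  0.404 ] th 20.5 q7 -0.09 F [-0.2  0.4 -0.2] w 0.0871
spin 0.122 dx 32.46 dy -9.62 dz 4.40
```

Call:
move_arm --steps '[{"spin": 0.122}, {"dx": 3.2, "dy": -1, "dz": 0.4}, {"dx": 3.7, "dy": -1.1, "dz": 0.5}, {"dx": 3.7, "dy": -1.1, "dz": 0.5}, {"dx": 3.7, "dy": -1.1, "dz": 0.5}, {"dx": 3.7, "dy": -1.1, "dz": 0.5}, {"dx": 3.7, "dy": -1.1, "dz": 0.5}, {"dx": 3.7, "dy": -1.1, "dz": 0.5}, {"dx": 3.6, "dy": -1, "dz": 0.5}, {"dx": 3.4, "dy": -1, "dz": 0.5}, {}, {}]' --claw 8.7

```text
$.steps[0]: bad value
```

```bash
python3 -c "
from h import *
import pickle
c=snap('wrist','wr1.png');pickle.dump(c,open('w1.pkl','wb'))
plan(.512,-.416,.36,13.5)
print(w2p(c,[.512,-.416,.104]))"
```

```text
t 0.15 pos [ 0.2189 -0.5853  0.4041] th 20.5 q7 -0.09 F [-1.2 -0.1  0.5] w 0.0868
spin 0.122 dx 32.46 dy -9.62 dz 4.41
[ 232.87185935 -281.37157692]
```

View pics/wr1.png

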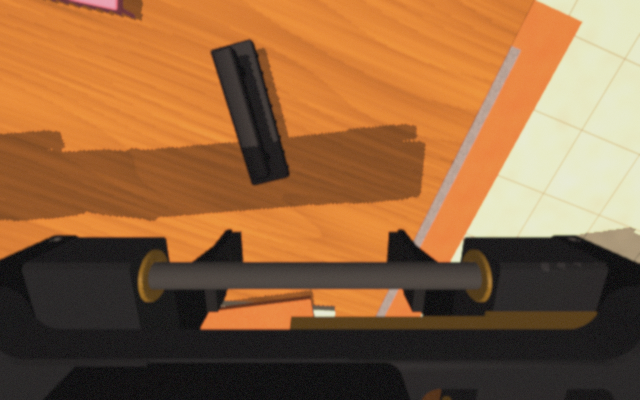

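The move was refused because each row needs all four fields, and the wrist view only shows the black decoy at (250,112). I'll resend the move with full rows.

Call:
move_arm --steps '[{"dx": 0, "dy": 0, "dz": 0, "spin": 0.122}, {"dx": 3.2, "dy": -1, "dz": 0.4, "spin": 0}, {"dx": 3.7, "dy": -1.1, "dz": 0.5, "spin": 0}, {"dx": 3.7, "dy": -1.1, "dz": 0.5, "spin": 0}, {"dx": 3.7, "dy": -1.1, "dz": 0.5, "spin": 0}, {"dx": 3.7, "dy": -1.1, "dz": 0.5, "spin": 0}, {"dx": 3.7, "dy": -1.1, "dz": 0.5, "spin": 0}, {"dx": 3.7, "dy": -1.1, "dz": 0.5, "spin": 0}, {"dx": 3.6, "dy": -1, "dz": 0.5, "spin": 0}, {"dx": 3.4, "dy": -1, "dz": 0.5, "spin": 0}, {"dx": 0, "dy": 0, "dz": 0, "spin": 0}, {"dx": 0, "dy": 0, "dz": 0, "spin": 0}]' --claw 8.7

```text
time: 1.35
ee_pos: [0.512, -0.4158, 0.3601]
eef_rot: [0.993, 0.118, -0.0, -0.0]
ft_force: [-0.4, -0.4, 0.0]
width: 0.0869
grip_force: 0.0
```

```bash
python3 -c "
from h import *
import pickle
c=snap('wrist','wr2.png');pickle.dump(c,open('w2.pkl','wb'))
plan(.512,-.416,.258,13.5)
print(w2p(c,[.512,-.416,.104]))"
```

```text
t 1.4 pos [ 0.511  -0.4169  0.3605] th 13.48 q7 -0.78 F [-0.3 -0.3 -0.4] w 0.0871
spin -0.000 dx 0.12 dy -0.06 dz 10.25
[315.73941499 209.16432909]
```

View pics/wr2.png

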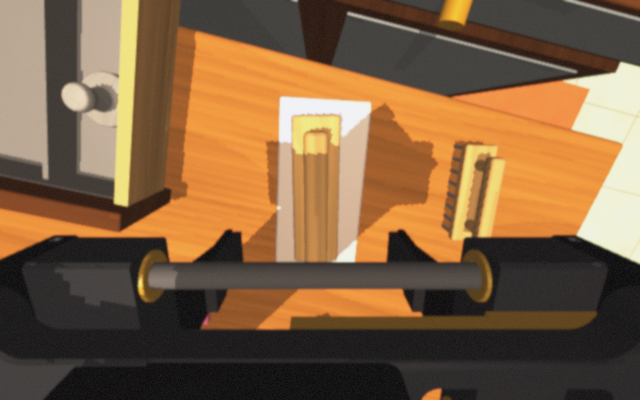

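The wrist view shows the bar at columns 305–328, upright and centred on the predicted column 316, so position and heading agree. I descend and grip.

Call:
move_arm --steps '[{"dx": 0, "dy": 0, "dz": 3, "spin": 0}, {"dx": 0, "dy": 0, "dz": 3, "spin": 0}, {"dx": 0, "dy": 0, "dz": 2.5, "spin": 0}, {"dx": 0, "dy": 0, "dz": 1.7, "spin": 0}, {"dx": 0, "dy": 0, "dz": 0, "spin": 0}]'

```text
time: 1.9
ee_pos: [0.5094, -0.4173, 0.2563]
eef_rot: [0.993, 0.116, -0.002, -0.001]
ft_force: [-0.2, 1.2, 0.8]
width: 0.0872
grip_force: 0.0
```

Call:
move_arm --steps '[{"dx": 0, "dy": 0, "dz": 0, "spin": 0}, {"dx": 0, "dy": 0, "dz": 0, "spin": 0}, {"dx": 0, "dy": 0, "dz": 0, "spin": 0}, {"dx": 0, "dy": 0, "dz": 0, "spin": 0}, {"dx": 0, "dy": 0, "dz": 0, "spin": 0}, {"dx": 0, "dy": 0, "dz": 0, "spin": 0}, {"dx": 0, "dy": 0, "dz": 0, "spin": 0}, {"dx": 0, "dy": 0, "dz": 0, "spin": 0}]' --claw 0.5 --squeeze 45

```text
time: 2.7
ee_pos: [0.5115, -0.4164, 0.2588]
eef_rot: [0.993, 0.118, 0.0, 0.0]
ft_force: [0.3, -0.7, -0.3]
width: 0.031
grip_force: 0.0
```

```bash
python3 -c "
from h import *
plan(.512,-.416,.40,13.5)"
```

```text
t 2.7 pos [ 0.5115 -0.4164  0.2588] th 13.51 q7 -0.79 F [ 0.3 -0.7 -0.3] w 0.031
spin 0.000 dx 0.06 dy -0.03 dz -14.12
```

Call:
move_arm --steps '[{"dx": 0, "dy": 0, "dz": 0, "spin": 0}, {"dx": 0, "dy": 0, "dz": 0, "spin": 0}, {"dx": 0, "dy": 0, "dz": 0, "spin": 0}, {"dx": 0, "dy": 0, "dz": 0, "spin": 0}, {"dx": 0, "dy": 0, "dz": 0, "spin": 0}]'

```text
time: 3.2
ee_pos: [0.5115, -0.4164, 0.2588]
eef_rot: [0.993, 0.118, 0.0, 0.0]
ft_force: [-0.8, 0.7, -0.2]
width: 0.0196
grip_force: 45.0
```

Call:
move_arm --steps '[{"dx": 0, "dy": 0, "dz": -1, "spin": 0}, {"dx": 0, "dy": 0, "dz": -2, "spin": 0}, {"dx": 0, "dy": 0, "dz": -3, "spin": 0}, {"dx": 0, "dy": 0, "dz": -3, "spin": 0}, {"dx": 0, "dy": 0, "dz": -3, "spin": 0}, {"dx": 0, "dy": 0, "dz": -2, "spin": 0}, {"dx": 0, "dy": 0, "dz": 0, "spin": 0}]'

```text
time: 3.9
ee_pos: [0.5119, -0.4165, 0.4027]
eef_rot: [0.993, 0.118, 0.002, 0.002]
ft_force: [0.3, -0.6, -2.2]
width: 0.0198
grip_force: 45.0
```

```bash
python3 -c "
from h import *
plan(.603,-.108,.40,1.2)"
```

```text
t 3.9 pos [ 0.5119 -0.4165  0.4027] th 13.51 q7 -0.77 F [ 0.3 -0.6 -2.2] w 0.0198
spin 0.215 dx 9.76 dy -30.65 dz 0.27
```

Call:
move_arm --steps '[{"dx": 0, "dy": 0, "dz": 0, "spin": 0.105}, {"dx": 0, "dy": 0, "dz": 0, "spin": 0.11}, {"dx": 1, "dy": -3, "dz": 0, "spin": 0}, {"dx": 1.2, "dy": -3.9, "dz": 0, "spin": 0}, {"dx": 1.2, "dy": -4, "dz": 0, "spin": 0}, {"dx": 1.3, "dy": -4, "dz": 0, "spin": 0}, {"dx": 1.3, "dy": -4, "dz": 0, "spin": 0}, {"dx": 1.3, "dy": -4, "dz": 0, "spin": 0}, {"dx": 1.3, "dy": -4, "dz": 0, "spin": 0}, {"dx": 1.2, "dy": -3.7, "dz": 0, "spin": 0}, {"dx": 0, "dy": 0, "dz": 0, "spin": 0}, {"dx": 0, "dy": 0, "dz": 0, "spin": 0}]'

```text
time: 5.1
ee_pos: [0.6031, -0.1073, 0.3975]
eef_rot: [1.0, 0.012, -0.001, -0.0]
ft_force: [0.7, -0.3, -2.6]
width: 0.0195
grip_force: 45.0
```

```bash
python3 -c "
from h import *
c=snap('scene','s2.png');im=cv2.imread('pics/s2.png')
cv2.imwrite('pics/s2c.png',cv2.resize(im[70:270,190:460],None,fx=2.9,fy=2.9,interpolation=cv2.INTER_CUBIC))
plan(.603,-.108,.2828,1.2)"
```

```text
t 5.15 pos [ 0.6028 -0.1089  0.3976] th 1.19 q7 -1.52 F [-0.7 -1.2 -1.7] w 0.0192
spin -0.000 dx 0.02 dy -0.09 dz 11.48
```

View pics/s2c.png

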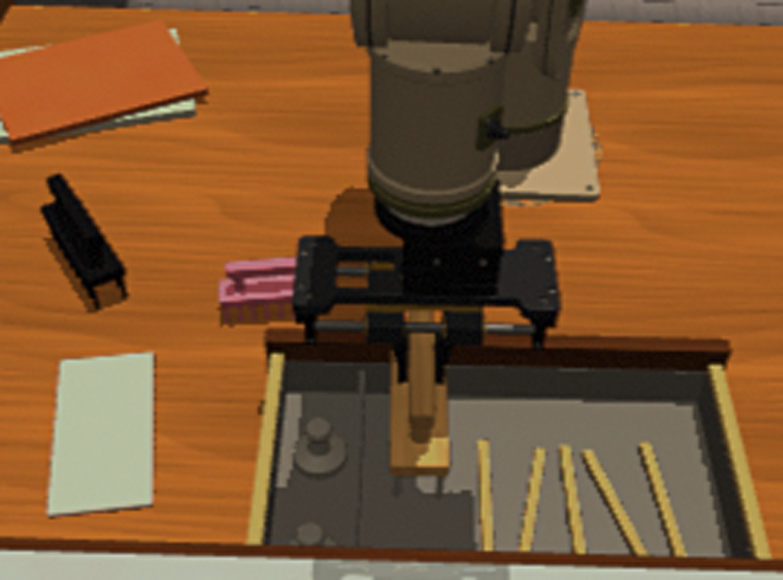

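The rake hangs straight in the gripper at crop (420,400). It is clear of the divider (column 362) and of the nearest stick (column 485). I lower it to about 2 mm above the floor.

Call:
move_arm --steps '[{"dx": 0, "dy": 0, "dz": 3, "spin": 0}, {"dx": 0, "dy": 0, "dz": 3, "spin": 0}, {"dx": 0, "dy": 0, "dz": 3, "spin": 0}, {"dx": 0, "dy": 0, "dz": 1.5, "spin": 0}, {"dx": 0, "dy": 0, "dz": 0.6, "spin": 0}, {"dx": 0, "dy": 0, "dz": 0, "spin": 0}, {"dx": 0, "dy": 0, "dz": 0, "spin": 0}]'

```text
time: 5.85
ee_pos: [0.6036, -0.1087, 0.2892]
eef_rot: [1.0, 0.01, 0.001, 0.0]
ft_force: [-0.2, -0.4, -2.3]
width: 0.0197
grip_force: 45.0
```

```bash
python3 -c "
from h import *
plan(.603,-.108,.283,1.2)
plan(.606,.065,.283,1.2)"
```

```text
t 5.85 pos [ 0.6036 -0.1087  0.2892] th 1.17 q7 -1.55 F [-0.2 -0.4 -2.3] w 0.0197
spin -0.001 dx -0.06 dy -0.07 dz 0.62
t 5.85 pos [ 0.6036 -0.1087  0.2892] th 1.17 q7 -1.55 F [-0.2 -0.4 -2.3] w 0.0197
spin -0.001 dx 0.61 dy -17.36 dz 0.62
```

Call:
move_arm --steps '[{"dx": 0, "dy": 0, "dz": 0.4, "spin": 0}, {"dx": 0, "dy": 0, "dz": 0, "spin": 0}, {"dx": 0, "dy": 0, "dz": 0, "spin": 0}, {"dx": 0, "dy": 0, "dz": 0, "spin": 0}]'

```text
time: 6.25
ee_pos: [0.6032, -0.1084, 0.284]
eef_rot: [1.0, 0.01, 0.0, 0.0]
ft_force: [-0.6, -0.0, -1.6]
width: 0.0196
grip_force: 45.0
```

```bash
python3 -c "
from h import *
plan(.606,.065,.283,1.2)"
```

```text
t 6.25 pos [ 0.6032 -0.1084  0.284 ] th 1.19 q7 -1.55 F [-0.6 -0.  -1.6] w 0.0196
spin -0.000 dx 0.64 dy -17.33 dz 0.10
```

Call:
move_arm --steps '[{"dx": 0.1, "dy": -0.8, "dz": 0, "spin": 0}, {"dx": 0.1, "dy": -0.8, "dz": 0, "spin": 0}, {"dx": 0.1, "dy": -0.8, "dz": 0, "spin": 0}, {"dx": 0, "dy": -0.8, "dz": 0, "spin": 0}, {"dx": 0, "dy": -0.8, "dz": 0, "spin": 0}, {"dx": 0, "dy": -0.8, "dz": 0, "spin": 0}, {"dx": 0, "dy": -0.8, "dz": 0, "spin": 0}, {"dx": 0, "dy": -0.8, "dz": 0, "spin": 0}, {"dx": 0, "dy": -0.8, "dz": 0, "spin": 0}, {"dx": 0, "dy": -0.8, "dz": 0, "spin": 0}, {"dx": 0, "dy": -0.8, "dz": 0, "spin": 0}, {"dx": 0, "dy": -0.8, "dz": 0, "spin": 0}]'

```text
time: 7.45
ee_pos: [0.6041, -0.0118, 0.2838]
eef_rot: [1.0, 0.01, 0.0, 0.0]
ft_force: [-0.4, 0.4, -2.4]
width: 0.0194
grip_force: 45.0
```

Call:
move_arm --steps '[{"dx": 0, "dy": -0.8, "dz": 0, "spin": 0}, {"dx": 0, "dy": -0.8, "dz": 0, "spin": 0}, {"dx": 0, "dy": -0.8, "dz": 0, "spin": 0}, {"dx": 0, "dy": -0.8, "dz": 0, "spin": 0}, {"dx": 0, "dy": -0.8, "dz": 0, "spin": 0}, {"dx": 0, "dy": -0.8, "dz": 0, "spin": 0}, {"dx": 0, "dy": -0.8, "dz": 0, "spin": 0}, {"dx": 0, "dy": -0.8, "dz": 0, "spin": 0}, {"dx": 0, "dy": 0, "dz": 0, "spin": 0}]'

```text
time: 8.35
ee_pos: [0.6027, 0.0533, 0.2838]
eef_rot: [1.0, 0.011, 0.0, -0.0]
ft_force: [0.2, 0.2, -2.0]
width: 0.0195
grip_force: 45.0
```

```bash
python3 -c "
from h import *
c=snap('top','t3.png');d=snap('scene','s3.png')
a=cv2.imread('pics/t3.png');b=cv2.imread('pics/s3.png')
f=lambda i:cv2.resize(i,(390,290),interpolation=cv2.INTER_CUBIC)
cv2.imwrite('pics/x3.png',np.hstack([f(a[105:240,190:372]),f(b[170:275,270:460])]))
plan(.606,.095,.283,1.2)"
```

```text
t 8.45 pos [0.6028 0.0518 0.2837] th 1.21 q7 -1.83 F [ 0.  -0.7 -3.3] w 0.0193
spin 0.000 dx 0.41 dy -4.32 dz 0.07
```

View pics/x3.png

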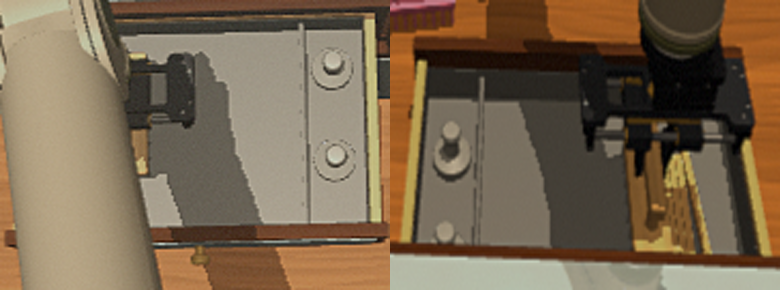

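The rake has bunched the sticks, flat, between itself and the left wall (right pane, columns 665–705). I push on slowly and watch the force.

Call:
move_arm --steps '[{"dx": 0, "dy": -0.5, "dz": 0, "spin": 0}, {"dx": 0, "dy": -0.5, "dz": 0, "spin": 0}, {"dx": 0, "dy": -0.5, "dz": 0, "spin": 0}, {"dx": 0, "dy": -0.5, "dz": 0, "spin": 0}, {"dx": 0, "dy": -0.5, "dz": 0, "spin": 0}, {"dx": 0, "dy": -0.5, "dz": 0, "spin": 0}, {"dx": 0, "dy": -0.4, "dz": 0, "spin": 0}, {"dx": 0, "dy": -0.3, "dz": 0, "spin": 0}, {"dx": 0, "dy": 0, "dz": 0, "spin": 0}]'

```text
time: 9.35
ee_pos: [0.602, 0.0892, 0.2838]
eef_rot: [1.0, 0.011, 0.0, -0.0]
ft_force: [-0.4, -0.0, -2.5]
width: 0.0195
grip_force: 45.0
```

Call:
move_arm --steps '[{"dx": 0, "dy": -0.2, "dz": 0, "spin": 0}, {"dx": 0, "dy": -0.2, "dz": 0, "spin": 0}, {"dx": 0, "dy": 0, "dz": 0, "spin": 0}]'

```text
time: 9.65
ee_pos: [0.6019, 0.0928, 0.2837]
eef_rot: [1.0, 0.01, 0.0, -0.0]
ft_force: [-0.4, -0.2, -2.4]
width: 0.0195
grip_force: 45.0
```

Call:
move_arm --steps '[{"dx": 0, "dy": -0.2, "dz": 0, "spin": 0}, {"dx": 0, "dy": 0, "dz": 0, "spin": 0}, {"dx": 0, "dy": 0, "dz": 0, "spin": 0}]'

```text
time: 9.95
ee_pos: [0.6019, 0.0947, 0.2838]
eef_rot: [1.0, 0.01, 0.0, -0.0]
ft_force: [-0.3, 0.9, -2.6]
width: 0.0195
grip_force: 45.0
```

Call:
move_arm --steps '[{"dx": 0, "dy": -0.2, "dz": 0, "spin": 0}, {"dx": 0, "dy": 0, "dz": 0, "spin": 0}, {"dx": 0, "dy": 0, "dz": 0, "spin": 0}]'

```text
time: 10.25
ee_pos: [0.6018, 0.0967, 0.2837]
eef_rot: [1.0, 0.01, -0.0, -0.0]
ft_force: [-0.2, -0.3, -2.1]
width: 0.0194
grip_force: 45.0
```

Call:
move_arm --steps '[{"dx": 0, "dy": -0.15, "dz": 0, "spin": 0}, {"dx": 0, "dy": 0, "dz": 0, "spin": 0}, {"dx": 0, "dy": 0, "dz": 0, "spin": 0}]'

```text
time: 10.55
ee_pos: [0.6018, 0.0982, 0.2837]
eef_rot: [1.0, 0.01, 0.0, -0.0]
ft_force: [-0.1, 0.5, -1.5]
width: 0.0193
grip_force: 45.0
```

Call:
move_arm --steps '[{"dx": 0, "dy": -0.1, "dz": 0, "spin": 0}, {"dx": 0, "dy": 0, "dz": 0, "spin": 0}, {"dx": 0, "dy": 0, "dz": 0, "spin": 0}]'

```text
time: 10.85
ee_pos: [0.6018, 0.0991, 0.2837]
eef_rot: [1.0, 0.01, 0.0, -0.0]
ft_force: [0.5, -0.1, -2.4]
width: 0.0198
grip_force: 45.0
```

Call:
move_arm --steps '[{"dx": 0, "dy": -0.1, "dz": 0, "spin": 0}, {"dx": 0, "dy": 0, "dz": 0, "spin": 0}, {"dx": 0, "dy": 0, "dz": 0, "spin": 0}]'

```text
time: 11.15
ee_pos: [0.6018, 0.1002, 0.2837]
eef_rot: [1.0, 0.01, 0.0, -0.0]
ft_force: [-0.8, -0.5, -2.3]
width: 0.0198
grip_force: 45.0
```

Call:
move_arm --steps '[{"dx": 0, "dy": -0.1, "dz": 0, "spin": 0}, {"dx": 0, "dy": 0, "dz": 0, "spin": 0}, {"dx": 0, "dy": 0, "dz": 0, "spin": 0}]'

```text
time: 11.45
ee_pos: [0.6018, 0.1012, 0.2837]
eef_rot: [1.0, 0.01, 0.0, -0.0]
ft_force: [-0.4, -0.5, -2.3]
width: 0.0194
grip_force: 45.0
```

```bash
python3 -c "
from h import *
c=snap('scene','s4.png')
b=cv2.imread('pics/s4.png')
cv2.imwrite('pics/x4.png',cv2.resize(b[180:275,370:465],None,fx=6,fy=6,interpolation=cv2.INTER_CUBIC))
plan(.606,.095,.283,1.2)"
```

```text
t 11.5 pos [0.6018 0.1012 0.2838] th 1.19 q7 -1.92 F [-0.2 -0.2 -2.5] w 0.0192
spin -0.000 dx 0.41 dy 0.63 dz 0.08
```

Call:
move_arm --steps '[{"dx": 0, "dy": -0.1, "dz": 0, "spin": 0}, {"dx": 0, "dy": 0, "dz": 0, "spin": 0}, {"dx": 0, "dy": 0, "dz": 0, "spin": 0}]'

```text
time: 11.8
ee_pos: [0.6017, 0.1022, 0.2837]
eef_rot: [1.0, 0.01, 0.0, -0.0]
ft_force: [-0.2, -0.9, -2.0]
width: 0.0195
grip_force: 45.0
```

View pics/x4.png

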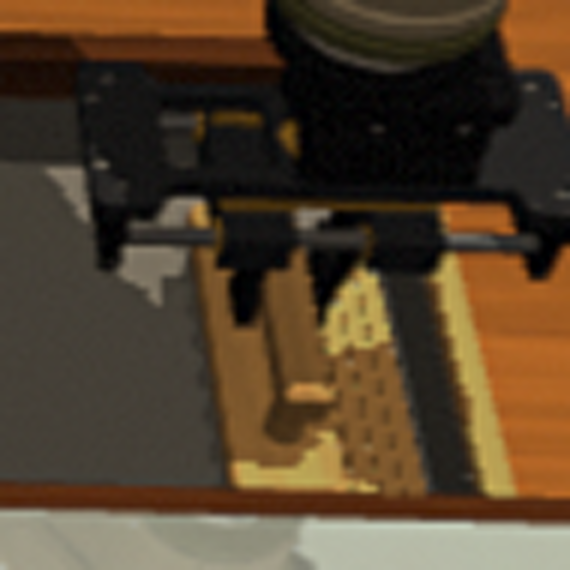

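The crop shows one contiguous row of sticks at columns 330–420, flush against the dark wall face. I continue until the force shows firm contact.

Call:
move_arm --steps '[{"dx": 0, "dy": -0.1, "dz": 0, "spin": 0}, {"dx": 0, "dy": 0, "dz": 0, "spin": 0}, {"dx": 0, "dy": 0, "dz": 0, "spin": 0}]'

```text
time: 12.1
ee_pos: [0.6017, 0.1032, 0.2837]
eef_rot: [1.0, 0.01, -0.0, -0.0]
ft_force: [0.1, -0.1, -2.2]
width: 0.0199
grip_force: 45.0
```

Call:
move_arm --steps '[{"dx": 0, "dy": -0.1, "dz": 0, "spin": 0}, {"dx": 0, "dy": 0, "dz": 0, "spin": 0}, {"dx": 0, "dy": 0, "dz": 0, "spin": 0}]'

```text
time: 12.4
ee_pos: [0.6017, 0.1042, 0.2837]
eef_rot: [1.0, 0.01, 0.0, -0.0]
ft_force: [-0.5, 0.5, -2.9]
width: 0.0197
grip_force: 45.0
```

```bash
python3 - <<'E'
from h import *
# rake/wall geometry in the last scene picture (crop 6x, origin 370,180)
c=snap('scene')
S=lambda X,Y,z:np.round(p2w(c,370+X/6,180+Y/6,z),4)
print('stick row left edge',S(382,290,.04),S(424,490,.04),'wall top inner',S(512,490,.09),S(446,270,.09))
print('wall top outer/inner',S(484,490,.09))
s=telemetry.read_state();print(s['ft_force'],s['ee_pos'])
E
```

```text
stick row left edge [0.5422 0.1726 0.04  ] [0.6488 0.1731 0.04  ] wall top inner [0.679  0.1906 0.09  ] [0.5683 0.1843 0.09  ]
wall top outer/inner [0.6796 0.1793 0.09  ]
[ 0.8359318   0.2920832  -1.87669143] [0.60169635 0.10418686 0.28375451]
```

Call:
move_arm --steps '[{"dx": 0, "dy": -0.1, "dz": 0, "spin": 0}, {"dx": 0, "dy": 0, "dz": 0, "spin": 0}, {"dx": 0, "dy": 0, "dz": 0, "spin": 0}]'

```text
time: 12.75
ee_pos: [0.6017, 0.1052, 0.2837]
eef_rot: [1.0, 0.01, 0.0, -0.0]
ft_force: [-0.5, 0.4, -2.3]
width: 0.0194
grip_force: 45.0
```

Call:
move_arm --steps '[{"dx": 0, "dy": -0.1, "dz": 0, "spin": 0}, {"dx": 0, "dy": 0, "dz": 0, "spin": 0}, {"dx": 0, "dy": 0, "dz": 0, "spin": 0}]'

```text
time: 13.05
ee_pos: [0.6016, 0.1062, 0.2837]
eef_rot: [1.0, 0.01, 0.0, -0.0]
ft_force: [1.0, -0.0, -1.8]
width: 0.0196
grip_force: 45.0
```

Call:
move_arm --steps '[{"dx": 0, "dy": -0.1, "dz": 0, "spin": 0}, {"dx": 0, "dy": 0, "dz": 0, "spin": 0}, {"dx": 0, "dy": 0, "dz": 0, "spin": 0}]'

```text
time: 13.35
ee_pos: [0.6016, 0.1072, 0.2837]
eef_rot: [1.0, 0.01, 0.0, -0.0]
ft_force: [0.4, 0.6, -2.1]
width: 0.0196
grip_force: 45.0
```

```bash
python3 - <<'E'
from h import *
c=snap('scene','s5.png')
for x in(.60,.64,.66):
  print(x)
  for y in np.arange(.116,.204,.004):
    u,v=w2p(c,[x,y,.04]);px=cv2.getRectSubPix(c['img'],(1,1),(float(u),float(v)))[0,0]
    print('%.3f'%y,px.tolist(),end=' ')
  print()
s=telemetry.read_state();print(s['ft_force'])
E
```

```text
0.6
0.116 [131, 92, 47] 0.120 [104, 72, 37] 0.124 [82, 57, 29] 0.128 [151, 104, 53] 0.132 [181, 126, 64] 0.136 [176, 123, 62] 0.140 [182, 131, 68] 0.144 [177, 127, 65] 0.148 [113, 79, 41] 0.152 [126, 87, 43] 0.156 [120, 84, 41] 0.160 [115, 80, 40] 0.164 [128, 91, 45] 0.168 [116, 80, 40] 0.172 [126, 87, 43] 0.176 [127, 91, 47] 0.180 [44, 38, 29] 0.184 [32, 32, 27] 0.188 [34, 32, 29] 0.192 [48, 40, 31] 0.196 [83, 56, 28] 0.200 [124, 85, 43] 
0.64
0.116 [174, 141, 73] 0.120 [177, 150, 77] 0.124 [180, 154, 79] 0.128 [185, 162, 84] 0.132 [185, 162, 83] 0.136 [184, 156, 80] 0.140 [186, 149, 76] 0.144 [178, 136, 70] 0.148 [113, 78, 39] 0.152 [120, 83, 43] 0.156 [126, 88, 44] 0.160 [118, 82, 42] 0.164 [126, 88, 44] 0.168 [131, 91, 47] 0.172 [126, 88, 45] 0.176 [125, 87, 44] 0.180 [60, 47, 33] 0.184 [32, 30, 27] 0.188 [35, 34, 28] 0.192 [62, 54, 48] 0.196 [89, 68, 35] 0.200 [170, 144, 74] 
0.66
0.116 [81, 42, 21] 0.120 [82, 44, 24] 0.124 [80, 42, 21] 0.128 [81, 44, 22] 0.132 [82, 44, 25] 0.136 [82, 45, 25] 0.140 [81, 45, 25] 0.144 [81, 45, 25] 0.148 [79, 39, 16] 0.152 [82, 43, 21] 0.156 [85, 47, 25] 0.160 [86, 50, 29] 0.164 [89, 55, 34] 0.168 [86, 52, 31] 0.172 [83, 48, 29] 0.176 [86, 51, 32] 0.180 [86, 53, 34] 0.184 [89, 57, 39] 0.188 [89, 59, 42] 0.192 [86, 53, 34] 0.196 [87, 54, 36] 0.200 [88, 55, 38] 
[-0.50192226  0.28940183 -2.56939549]
```

Call:
move_arm --steps '[{"dx": 0, "dy": -0.1, "dz": 0, "spin": 0}, {"dx": 0, "dy": 0, "dz": 0, "spin": 0}, {"dx": 0, "dy": 0, "dz": 0, "spin": 0}]'

```text
time: 13.7
ee_pos: [0.6016, 0.1081, 0.2837]
eef_rot: [1.0, 0.01, 0.0, 0.0]
ft_force: [-0.4, -0.6, -1.5]
width: 0.0198
grip_force: 45.0
```

Call:
move_arm --steps '[{"dx": 0, "dy": -0.1, "dz": 0, "spin": 0}, {"dx": 0, "dy": 0, "dz": 0, "spin": 0}, {"dx": 0, "dy": 0, "dz": 0, "spin": 0}]'

```text
time: 14.0
ee_pos: [0.6016, 0.1087, 0.2837]
eef_rot: [1.0, 0.01, -0.0, 0.0]
ft_force: [-0.7, -3.2, -0.5]
width: 0.0195
grip_force: 45.0
```

```bash
python3 - <<'E'
from h import *
c=snap('scene','s6.png')
for x in(.58,.60,.62,.64):
  print(x,end=' ')
  for y in np.arange(.168,.204,.0015):
    u,v=w2p(c,[x,y,.04]);px=cv2.getRectSubPix(c['img'],(1,1),(float(u),float(v)))[0,0]
    print('%.1f:%d'%(y*1000,px[0]),end=' ')
  print()
s=telemetry.read_state();print(s['ft_force'],s['ee_pos'])
E
```

```text
0.58 168.0:124 169.5:119 171.0:121 172.5:128 174.0:129 175.5:129 177.0:117 178.5:97 180.0:59 181.5:39 183.0:33 184.5:33 186.0:34 187.5:33 189.0:34 190.5:42 192.0:51 193.5:64 195.0:78 196.5:94 198.0:114 199.5:133 201.0:131 202.5:130 
0.6 168.0:113 169.5:106 171.0:119 172.5:128 174.0:130 175.5:128 177.0:121 178.5:90 180.0:57 181.5:43 183.0:33 184.5:34 186.0:35 187.5:35 189.0:37 190.5:40 192.0:49 193.5:59 195.0:72 196.5:89 198.0:108 199.5:120 201.0:130 202.5:130 
0.62 168.0:130 169.5:130 171.0:131 172.5:129 174.0:127 175.5:124 177.0:116 178.5:97 180.0:72 181.5:41 183.0:36 184.5:33 186.0:34 187.5:35 189.0:35 190.5:38 192.0:43 193.5:59 195.0:80 196.5:113 198.0:147 199.5:183 201.0:189 202.5:189 
0.64 168.0:118 169.5:111 171.0:111 172.5:122 174.0:127 175.5:129 177.0:121 178.5:106 180.0:72 181.5:50 183.0:36 184.5:33 186.0:32 187.5:35 189.0:39 190.5:47 192.0:60 193.5:74 195.0:83 196.5:100 198.0:134 199.5:162 201.0:187 202.5:188 
[-0.72995084 -3.48058352 -1.60095755] [0.60160107 0.1087538  0.28375733]
```

The rake now feels −3.2 N, so the row is against the wall. One small extra press, then I back off.

Call:
move_arm --steps '[{"dx": 0, "dy": -0.08, "dz": 0, "spin": 0}, {"dx": 0, "dy": 0, "dz": 0, "spin": 0}, {"dx": 0, "dy": 0, "dz": 0, "spin": 0}]'

```text
time: 14.35
ee_pos: [0.6016, 0.1092, 0.2838]
eef_rot: [1.0, 0.01, -0.0, 0.001]
ft_force: [-1.4, -4.4, -0.3]
width: 0.0199
grip_force: 45.1
```

Call:
move_arm --steps '[{"dx": 0, "dy": 0.2, "dz": 0, "spin": 0}, {"dx": 0, "dy": 0.6, "dz": 0, "spin": 0}, {"dx": 0, "dy": 1.5, "dz": 0, "spin": 0}, {"dx": 0, "dy": 2.5, "dz": 0, "spin": 0}, {"dx": 0, "dy": 3, "dz": 0, "spin": 0}, {"dx": 0, "dy": 2.5, "dz": -2.5, "spin": 0}, {"dx": 0, "dy": 1, "dz": -3, "spin": 0}, {"dx": 0, "dy": 0, "dz": -3, "spin": 0}, {"dx": 0, "dy": 0, "dz": -3, "spin": 0}, {"dx": 0, "dy": 0, "dz": -1.5, "spin": 0}, {"dx": 0, "dy": 0, "dz": 0, "spin": 0}]'

```text
time: 15.45
ee_pos: [0.6042, -0.0035, 0.4157]
eef_rot: [1.0, 0.01, 0.002, 0.0]
ft_force: [0.0, -0.8, -2.2]
width: 0.0194
grip_force: 45.0
```

```bash
python3 - <<'E'
from h import *
plan(.5115,-.4164,.40,13.5)
E
```

```text
t 15.45 pos [ 0.6042 -0.0035  0.4157] th 1.17 q7 -1.7 F [ 0.  -0.8 -2.2] w 0.0194
spin -0.215 dx -18.66 dy 37.99 dz 1.57
```

Call:
move_arm --steps '[{"dx": 0, "dy": 0, "dz": 0, "spin": -0.105}, {"dx": 0, "dy": 0, "dz": 0, "spin": -0.11}, {"dx": -1.4, "dy": 3, "dz": 0, "spin": 0}, {"dx": -1.9, "dy": 3.9, "dz": 0, "spin": 0}, {"dx": -1.9, "dy": 3.9, "dz": 0, "spin": 0}, {"dx": -1.9, "dy": 3.9, "dz": 0, "spin": 0}, {"dx": -1.9, "dy": 3.9, "dz": 0, "spin": 0}, {"dx": -1.9, "dy": 3.9, "dz": 0, "spin": 0}, {"dx": -1.9, "dy": 3.9, "dz": 0, "spin": 0}, {"dx": -1.9, "dy": 3.9, "dz": 0.5, "spin": 0}, {"dx": -1.9, "dy": 3.9, "dz": 0.5, "spin": 0}, {"dx": -1.9, "dy": 3.7, "dz": 0.5, "spin": 0}]'

```text
time: 16.65
ee_pos: [0.5115, -0.4167, 0.3961]
eef_rot: [0.993, 0.118, -0.001, -0.001]
ft_force: [0.0, -0.8, -2.1]
width: 0.0198
grip_force: 45.0
```

Call:
move_arm --steps '[{"dx": 0, "dy": 0, "dz": 0, "spin": 0}, {"dx": 0, "dy": 0, "dz": 0, "spin": 0}, {"dx": 0, "dy": 0, "dz": 0, "spin": 0}]'

```text
time: 16.95
ee_pos: [0.5131, -0.4137, 0.3974]
eef_rot: [0.993, 0.118, -0.0, -0.001]
ft_force: [-0.2, 1.1, -1.9]
width: 0.0195
grip_force: 45.0
```

```bash
python3 - <<'E'
from h import *
c=snap('top','t7.png');d=snap('scene','s7.png')
import pickle;pickle.dump((c,d),open('c7.pkl','wb'))
a=cv2.imread('pics/t7.png');b=cv2.imread('pics/s7.png')
f=lambda i:cv2.resize(i,(400,600),interpolation=cv2.INTER_CUBIC)
cv2.imwrite('pics/x7.png',np.hstack([f(a[105:225,195:275]),f(b[185:275,395:455])]))
plan(.5115,-.4164,.2598,13.5)
E
```

```text
t 17.05 pos [ 0.5133 -0.4134  0.3984] th 13.64 q7 -0.77 F [-0.2 -0.1 -1.8] w 0.0198
spin 0.002 dx -0.25 dy 0.25 dz 13.86
```

View pics/x7.png

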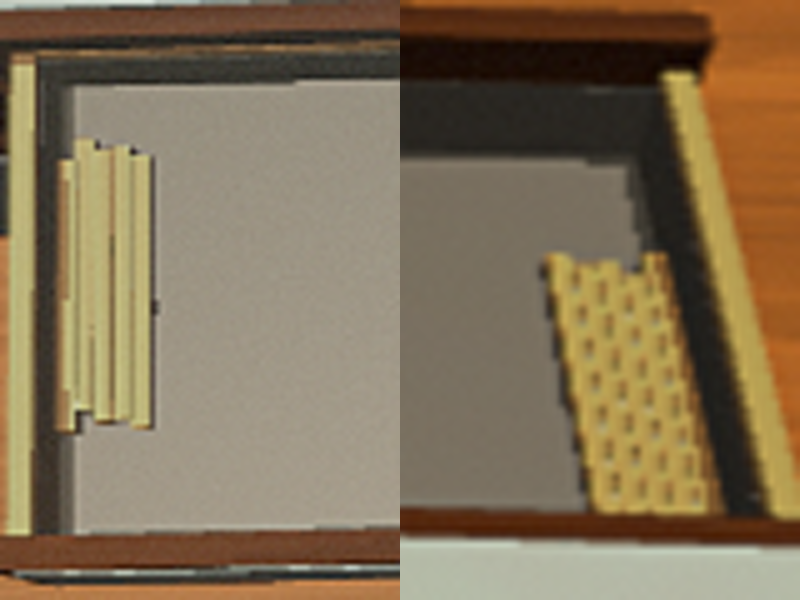

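The top pane shows five parallel sticks, flat and close together at columns 58–152. The leftmost touches the wall foot (its left half lies in the wall's shadow), and the ends are staggered by only about 1 cm. Now I return the rake.

Call:
move_arm --steps '[{"dx": -0.1, "dy": 0.1, "dz": 3, "spin": 0}, {"dx": 0, "dy": 0, "dz": 3, "spin": 0}, {"dx": 0, "dy": 0, "dz": 3, "spin": 0}, {"dx": 0, "dy": 0, "dz": 2.5, "spin": 0}, {"dx": 0, "dy": 0, "dz": 1.5, "spin": 0}, {"dx": 0, "dy": 0, "dz": 0, "spin": 0}, {"dx": 0, "dy": 0, "dz": 0, "spin": 0}, {"dx": 0, "dy": 0, "dz": 0, "spin": 0}]'

```text
time: 17.85
ee_pos: [0.5124, -0.4162, 0.2707]
eef_rot: [0.993, 0.118, 0.001, 0.001]
ft_force: [-0.4, -0.6, -1.1]
width: 0.0196
grip_force: 45.0
```

```bash
python3 - <<'E'
from h import *
plan(.5115,-.4164,.2588,13.5)
E
```

```text
t 17.85 pos [ 0.5124 -0.4162  0.2707] th 13.52 q7 -0.78 F [-0.4 -0.6 -1.1] w 0.0196
spin 0.000 dx -0.10 dy -0.00 dz 1.19
```

Call:
move_arm --steps '[{"dx": -0.1, "dy": 0, "dz": 0.6, "spin": 0}, {"dx": 0, "dy": 0, "dz": 0.3, "spin": 0}, {"dx": 0, "dy": 0, "dz": 0.25, "spin": 0}, {"dx": 0, "dy": 0, "dz": 0, "spin": 0}, {"dx": 0, "dy": 0, "dz": 0, "spin": 0}]'

```text
time: 18.35
ee_pos: [0.5108, -0.4166, 0.2587]
eef_rot: [0.993, 0.117, 0.0, 0.001]
ft_force: [-4.1, 1.1, 8.4]
width: 0.02
grip_force: 45.0
```

The rake stands on the slab (about 10 N). I release it.

Call:
move_arm --steps '[{"dx": 0, "dy": 0, "dz": -0.05, "spin": 0}, {"dx": 0, "dy": 0, "dz": 0, "spin": 0}]'

```text
time: 18.55
ee_pos: [0.5108, -0.4165, 0.2587]
eef_rot: [0.993, 0.117, 0.0, 0.0]
ft_force: [-3.2, 1.2, 6.9]
width: 0.0196
grip_force: 45.0
```

Call:
move_arm --steps '[{"dx": 0, "dy": 0, "dz": 0, "spin": 0}, {"dx": 0, "dy": 0, "dz": 0, "spin": 0}, {"dx": 0, "dy": 0, "dz": 0, "spin": 0}, {"dx": 0, "dy": 0, "dz": 0, "spin": 0}, {"dx": 0, "dy": 0, "dz": 0, "spin": 0}, {"dx": 0, "dy": 0, "dz": 0, "spin": 0}, {"dx": 0, "dy": 0, "dz": 0, "spin": 0}, {"dx": 0, "dy": 0, "dz": 0, "spin": 0}, {"dx": 0, "dy": 0, "dz": 0, "spin": 0}, {"dx": 0, "dy": 0, "dz": 0, "spin": 0}]' --claw 8.5

```text
time: 19.55
ee_pos: [0.5109, -0.4163, 0.2578]
eef_rot: [0.993, 0.118, 0.0, 0.0]
ft_force: [-0.2, -0.0, -0.9]
width: 0.0835
grip_force: 0.0
```

Call:
move_arm --steps '[{"dx": 0, "dy": 0, "dz": -1.5, "spin": 0}, {"dx": 0, "dy": 0, "dz": -3, "spin": 0}, {"dx": 0, "dy": 0, "dz": -3, "spin": 0}, {"dx": 0, "dy": 0, "dz": -3, "spin": 0}, {"dx": 0, "dy": 0, "dz": -1, "spin": 0}, {"dx": 0, "dy": 0, "dz": 0, "spin": 0}]'

```text
time: 20.15
ee_pos: [0.5111, -0.4164, 0.3753]
eef_rot: [0.993, 0.118, 0.001, 0.001]
ft_force: [0.5, -0.0, -1.6]
width: 0.0848
grip_force: 0.0
```

```bash
python3 - <<'E'
from h import *
plan(.385,-.1,.37,91.2)
E
```

```text
t 20.15 pos [ 0.5111 -0.4164  0.3753] th 13.51 q7 -0.77 F [ 0.5 -0.  -1.6] w 0.0848
spin -1.356 dx 31.90 dy -11.95 dz 0.53
```

```bash
python3 - <<'E'
from h import *
plan(.405,-.035,.36,1.2)
import pickle
c,d=pickle.load(open('c7.pkl','rb'))
D=lambda X,Y,z:p2w(c,190+X/4,105+Y/4,z)
im=c['img']
# top-view column profile through the front at u=270 and u=300
for u in(265,300): print([(v,im[v,u].tolist()) for v in range(206,224,2)],np.round(p2w(c,u,214,.104),3),np.round(p2w(c,u,220,.104),3))
E
```

```text
t 20.15 pos [ 0.5111 -0.4164  0.3753] th 13.51 q7 -0.77 F [ 0.5 -0.  -1.6] w 0.0848
spin 0.215 dx -9.81 dy -38.35 dz 1.53
[(206, [167, 157, 141]), (208, [167, 158, 140]), (210, [143, 140, 125]), (212, [109, 66, 44]), (214, [103, 67, 44]), (216, [107, 67, 46]), (218, [188, 200, 191]), (220, [61, 54, 42]), (222, [182, 126, 75])] [0.456 0.007 0.104] [0.441 0.007 0.104]
[(206, [165, 154, 139]), (208, [167, 160, 144]), (210, [99, 69, 52]), (212, [103, 66, 42]), (214, [109, 70, 49]), (216, [103, 55, 29]), (218, [70, 68, 62]), (220, [201, 136, 83]), (222, [169, 117, 73])] [ 0.455 -0.081  0.104] [ 0.44  -0.081  0.104]
```

Call:
move_arm --steps '[{"dx": 0, "dy": 0, "dz": 0, "spin": 0.105}, {"dx": 0, "dy": 0, "dz": 0, "spin": 0.11}, {"dx": -0.8, "dy": -3, "dz": 0.2, "spin": 0}, {"dx": -1, "dy": -4, "dz": 0.2, "spin": 0}, {"dx": -1, "dy": -4, "dz": 0.2, "spin": 0}, {"dx": -1, "dy": -4, "dz": 0.2, "spin": 0}, {"dx": -1, "dy": -4, "dz": 0.2, "spin": 0}, {"dx": -1, "dy": -4, "dz": 0.2, "spin": 0}, {"dx": -1, "dy": -4, "dz": 0.2, "spin": 0}, {"dx": -1, "dy": -4, "dz": 0.1, "spin": 0}, {"dx": -1, "dy": -4, "dz": 0, "spin": 0}, {"dx": -1, "dy": -3.3, "dz": 0, "spin": 0}]' --claw 0 --squeeze 20

```text
time: 21.35
ee_pos: [0.4037, -0.0334, 0.3565]
eef_rot: [1.0, 0.011, -0.001, -0.0]
ft_force: [0.8, 0.2, 0.1]
width: 0.0021
grip_force: 0.0
```

Call:
move_arm --steps '[{"dx": 0, "dy": 0, "dz": 0, "spin": 0}, {"dx": 0, "dy": 0, "dz": 0, "spin": 0}, {"dx": 0, "dy": 0, "dz": 0, "spin": 0}]'

```text
time: 21.65
ee_pos: [0.4049, -0.0364, 0.3572]
eef_rot: [1.0, 0.01, -0.0, -0.0]
ft_force: [-0.2, -0.5, 0.3]
width: 0.0005
grip_force: 0.0
```

```bash
python3 - <<'E'
from h import *
plan(.405,-.035,.265,1.2)
import pickle
# compare sticks & rake before/after
c=snap('top','t8.png');c0=pickle.load(open('c0.pkl','rb'))[1]
a=c['img'][150:245,395:510].astype(int);b=c0['img'][150:245,395:510].astype(int)
print('rake region diff frac',(np.abs(a-b).max(2)>40).mean())
E
```

```text
t 21.65 pos [ 0.4049 -0.0364  0.3572] th 1.12 q7 -1.53 F [-0.2 -0.5  0.3] w 0.0005
spin -0.001 dx 0.01 dy -0.14 dz 9.22
rake region diff frac 0.002288329519450801
```

The rake stands exactly as it did at the start. I lower the closed fingers in front of the drawer, above the knob.

Call:
move_arm --steps '[{"dx": 0, "dy": 0, "dz": 3, "spin": 0}, {"dx": 0, "dy": 0, "dz": 3, "spin": 0}, {"dx": 0, "dy": 0, "dz": 2.2, "spin": 0}, {"dx": 0, "dy": 0, "dz": 1, "spin": 0}, {"dx": 0, "dy": 0, "dz": 0, "spin": 0}]'

```text
time: 22.2
ee_pos: [0.4047, -0.036, 0.2647]
eef_rot: [1.0, 0.01, -0.001, -0.0]
ft_force: [0.4, -0.1, 0.5]
width: 0.0003
grip_force: 0.0
```

Call:
move_arm --steps '[{"dx": 0.5, "dy": 0, "dz": 0, "spin": 0}, {"dx": 0.5, "dy": 0, "dz": 0, "spin": 0}, {"dx": 0.5, "dy": 0, "dz": 0, "spin": 0}, {"dx": 0.4, "dy": 0, "dz": 0, "spin": 0}, {"dx": 0.4, "dy": 0, "dz": 0, "spin": 0}, {"dx": 0.4, "dy": 0, "dz": 0, "spin": 0}, {"dx": 0.4, "dy": 0, "dz": 0, "spin": 0}, {"dx": 0.4, "dy": 0, "dz": 0, "spin": 0}]'

```text
time: 23.0
ee_pos: [0.4399, -0.0347, 0.2656]
eef_rot: [1.0, 0.01, -0.001, 0.0]
ft_force: [-3.8, 0.1, 2.8]
width: 0.0002
grip_force: 1.8
```

Call:
move_arm --steps '[{"dx": 0.5, "dy": 0, "dz": 0, "spin": 0}, {"dx": 0.5, "dy": 0, "dz": 0, "spin": 0}, {"dx": 0.5, "dy": 0, "dz": 0, "spin": 0}, {"dx": 0.5, "dy": 0, "dz": 0, "spin": 0}, {"dx": 0.5, "dy": 0, "dz": 0, "spin": 0}, {"dx": 0.5, "dy": 0, "dz": 0, "spin": 0}, {"dx": 0.5, "dy": 0, "dz": 0, "spin": 0}, {"dx": 0.5, "dy": 0, "dz": 0, "spin": 0}, {"dx": 0.5, "dy": 0, "dz": 0, "spin": 0}, {"dx": 0.5, "dy": 0, "dz": 0, "spin": 0}, {"dx": 0.5, "dy": 0, "dz": 0, "spin": 0}, {"dx": 0.5, "dy": 0, "dz": 0, "spin": 0}]'

```text
time: 24.2
ee_pos: [0.5003, -0.0336, 0.2656]
eef_rot: [1.0, 0.01, -0.0, 0.0]
ft_force: [-2.5, -3.0, -0.8]
width: 0.0007
grip_force: 1.8
```

Call:
move_arm --steps '[{"dx": 0.5, "dy": 0, "dz": 0, "spin": 0}, {"dx": 0.5, "dy": 0, "dz": 0, "spin": 0}, {"dx": 0.5, "dy": 0, "dz": 0, "spin": 0}, {"dx": 0.5, "dy": 0, "dz": 0, "spin": 0}, {"dx": 0.5, "dy": 0, "dz": 0, "spin": 0}, {"dx": 0.5, "dy": 0, "dz": 0, "spin": 0}, {"dx": 0.5, "dy": 0, "dz": 0, "spin": 0}, {"dx": 0.5, "dy": 0, "dz": 0, "spin": 0}, {"dx": 0.5, "dy": 0, "dz": 0, "spin": 0}, {"dx": 0.5, "dy": 0, "dz": 0, "spin": 0}, {"dx": 0.5, "dy": 0, "dz": 0, "spin": 0}, {"dx": 0.5, "dy": 0, "dz": 0, "spin": 0}]'

```text
time: 25.4
ee_pos: [0.5604, -0.0322, 0.2658]
eef_rot: [1.0, 0.01, 0.0, 0.0]
ft_force: [-3.2, -3.3, -0.2]
width: 0.0004
grip_force: 1.8
```

Call:
move_arm --steps '[{"dx": 0.5, "dy": 0, "dz": 0, "spin": 0}, {"dx": 0.5, "dy": 0, "dz": 0, "spin": 0}, {"dx": 0.5, "dy": 0, "dz": 0, "spin": 0}, {"dx": 0.5, "dy": 0, "dz": 0, "spin": 0}, {"dx": 0.5, "dy": 0, "dz": 0, "spin": 0}, {"dx": 0.5, "dy": 0, "dz": 0, "spin": 0}, {"dx": 0.5, "dy": 0, "dz": 0, "spin": 0}, {"dx": 0.5, "dy": 0, "dz": 0, "spin": 0}, {"dx": 0.5, "dy": 0, "dz": 0, "spin": 0}, {"dx": 0.5, "dy": 0, "dz": 0, "spin": 0}, {"dx": 0.5, "dy": 0, "dz": 0, "spin": 0}, {"dx": 0.5, "dy": 0, "dz": 0, "spin": 0}]'

```text
time: 26.6
ee_pos: [0.6203, -0.0309, 0.2658]
eef_rot: [1.0, 0.01, 0.0, 0.0]
ft_force: [-4.0, -2.4, 1.5]
width: 0.0009
grip_force: 1.7
```

Call:
move_arm --steps '[{"dx": 0.5, "dy": 0, "dz": 0, "spin": 0}, {"dx": 0.5, "dy": 0, "dz": 0, "spin": 0}, {"dx": 0.5, "dy": 0, "dz": 0, "spin": 0}, {"dx": 0.5, "dy": 0, "dz": 0, "spin": 0}, {"dx": 0.5, "dy": 0, "dz": 0, "spin": 0}, {"dx": 0.5, "dy": 0, "dz": 0, "spin": 0}, {"dx": 0.5, "dy": 0, "dz": 0, "spin": 0}, {"dx": 0.5, "dy": 0, "dz": 0, "spin": 0}, {"dx": 0.5, "dy": 0, "dz": 0, "spin": 0}, {"dx": 0.4, "dy": 0, "dz": 0, "spin": 0}, {"dx": 0.3, "dy": 0, "dz": 0, "spin": 0}]'

```text
time: 27.7
ee_pos: [0.6722, -0.0297, 0.2657]
eef_rot: [1.0, 0.01, 0.0, -0.0]
ft_force: [-2.5, -2.4, 1.0]
width: 0.0
grip_force: 1.6
```

Call:
move_arm --steps '[{"dx": 0.3, "dy": 0, "dz": 0, "spin": 0}, {"dx": 0.3, "dy": 0, "dz": 0, "spin": 0}, {"dx": 0.2, "dy": 0, "dz": 0, "spin": 0}]'

```text
time: 28.0
ee_pos: [0.6801, -0.0295, 0.2657]
eef_rot: [1.0, 0.01, 0.0, -0.0]
ft_force: [-3.3, -1.7, 1.4]
width: 0.0005
grip_force: 1.6
```

Call:
move_arm --steps '[{"dx": 0.2, "dy": 0, "dz": 0, "spin": 0}, {"dx": 0.2, "dy": 0, "dz": 0, "spin": 0}]'

```text
time: 28.2
ee_pos: [0.684, -0.0294, 0.2657]
eef_rot: [1.0, 0.01, -0.0, -0.0]
ft_force: [-2.6, -1.0, 0.1]
width: 0.0005
grip_force: 1.6
```

Call:
move_arm --steps '[{"dx": 0.2, "dy": 0, "dz": 0, "spin": 0}, {"dx": 0.1, "dy": 0, "dz": 0, "spin": 0}]'

```text
time: 28.4
ee_pos: [0.687, -0.0294, 0.2657]
eef_rot: [1.0, 0.01, 0.0, -0.0]
ft_force: [-3.1, -1.0, -0.3]
width: 0.0005
grip_force: 1.5
```

Call:
move_arm --steps '[{"dx": 0.2, "dy": 0, "dz": 0, "spin": 0}, {"dx": 0.1, "dy": 0, "dz": 0, "spin": 0}]'

```text
time: 28.6
ee_pos: [0.6892, -0.0293, 0.2657]
eef_rot: [1.0, 0.01, -0.002, 0.0]
ft_force: [-13.9, -1.0, 7.5]
width: 0.0001
grip_force: 7.1
```

Call:
move_arm --steps '[{"dx": 0.15, "dy": 0, "dz": 0, "spin": 0}, {"dx": 0, "dy": 0, "dz": 0, "spin": 0}]'

```text
time: 28.8
ee_pos: [0.6898, -0.0293, 0.2656]
eef_rot: [1.0, 0.01, -0.003, 0.0]
ft_force: [-19.4, -1.4, 10.4]
width: 0.0005
grip_force: 9.6
```

Call:
move_arm --steps '[{"dx": 0.15, "dy": 0, "dz": 0, "spin": 0}, {"dx": 0, "dy": 0, "dz": 0, "spin": 0}]'

```text
time: 29.0
ee_pos: [0.6905, -0.0292, 0.2657]
eef_rot: [1.0, 0.01, -0.005, 0.0]
ft_force: [-27.3, -2.0, 16.7]
width: 0.0006
grip_force: 13.7
```

Call:
move_arm --steps '[{"dx": 0.15, "dy": 0, "dz": 0, "spin": 0}, {"dx": 0, "dy": 0, "dz": 0, "spin": 0}]'

```text
time: 29.2
ee_pos: [0.6911, -0.0292, 0.2656]
eef_rot: [1.0, 0.01, -0.006, 0.0]
ft_force: [-36.2, -1.8, 20.4]
width: 0.0003
grip_force: 17.9
```

A hard stop after about 0.25 m of travel: the drawer is shut. I back off and check it in the images.

Call:
move_arm --steps '[{"dx": -0.5, "dy": 0, "dz": 0, "spin": 0}, {"dx": -1.5, "dy": 0, "dz": 0, "spin": 0}, {"dx": -3, "dy": 0, "dz": 0, "spin": 0}, {"dx": -3, "dy": 0, "dz": -1, "spin": 0}, {"dx": -3, "dy": 0, "dz": -3, "spin": 0}, {"dx": -3, "dy": 0, "dz": -3, "spin": 0}, {"dx": -2, "dy": 0, "dz": -3, "spin": 0}, {"dx": 0, "dy": 0, "dz": 0, "spin": 0}, {"dx": 0, "dy": 0, "dz": 0, "spin": 0}]'

```text
time: 30.1
ee_pos: [0.5347, -0.0324, 0.367]
eef_rot: [1.0, 0.011, 0.002, 0.0]
ft_force: [0.4, -1.0, -0.3]
width: 0.0004
grip_force: 0.0
```

```bash
python3 - <<'E'
from h import *
import pickle
c=snap('top','t9.png');c0=pickle.load(open('c0.pkl','rb'))[1]
a=c['img'][150:245,395:510].astype(int);b=c0['img'][150:245,395:510].astype(int)
print('rake diff',(np.abs(a-b).max(2)>40).mean())
for u in(215,240,340,358): print(u,[(v,*np.round(p2w(c,u,v,.104)[:2],3),c['img'][v,u].tolist()) for v in range(108,124,2)])
print(telemetry.read_state()['ft_force'],telemetry.read_state()['ee_pos'])
E
```

```text
rake diff 0.002471395881006865
215 [(108, np.float64(0.732), np.float64(0.139), [109, 73, 52]), (110, np.float64(0.726), np.float64(0.139), [111, 74, 48]), (112, np.float64(0.721), np.float64(0.139), [64, 50, 38]), (114, np.float64(0.716), np.float64(0.138), [100, 88, 69]), (116, np.float64(0.71), np.float64(0.138), [162, 141, 112]), (118, np.float64(0.705), np.float64(0.138), [185, 171, 137]), (120, np.float64(0.7), np.float64(0.138), [190, 175, 145]), (122, np.float64(0.695), np.float64(0.138), [189, 171, 140])]
240 [(108, np.float64(0.731), np.float64(0.074), [112, 76, 56]), (110, np.float64(0.726), np.float64(0.074), [118, 78, 58]), (112, np.float64(0.72), np.float64(0.074), [136, 124, 99]), (114, np.float64(0.715), np.float64(0.074), [159, 145, 117]), (116, np.float64(0.71), np.float64(0.074), [169, 152, 125]), (118, np.float64(0.704), np.float64(0.073), [176, 160, 130]), (120, np.float64(0.699), np.float64(0.073), [180, 164, 133]), (122, np.float64(0.694), np.float64(0.073), [185, 168, 139])]
340 [(108, np.float64(0.728), np.float64(-0.184), [103, 69, 49]), (110, np.float64(0.7
[... 260 characters left out ...]
.184), [58, 47, 40]), (120, np.float64(0.696), np.float64(-0.184), [65, 68, 60]), (122, np.float64(0.691), np.float64(-0.184), [62, 61, 52])]
358 [(108, np.float64(0.727), np.float64(-0.23), [65, 49, 40]), (110, np.float64(0.722), np.float64(-0.23), [50, 44, 39]), (112, np.float64(0.717), np.float64(-0.23), [113, 74, 52]), (114, np.float64(0.711), np.float64(-0.23), [111, 69, 49]), (116, np.float64(0.706), np.float64(-0.23), [118, 75, 49]), (118, np.float64(0.701), np.float64(-0.23), [161, 161, 147]), (120, np.float64(0.696), np.float64(-0.23), [61, 62, 54]), (122, np.float64(0.69), np.float64(-0.229), [66, 66, 58])]
[-0.53525368 -0.0374886  -1.18903647] [ 0.53472881 -0.03245438  0.3658227 ]
```

```bash
python3 -c "
from h import *
print(job.close_job())"
```

```text
the job is handed in; nothing more can be done
None
```

I finished and handed in the job at about 30 s: the five sticks were last seen flat and side by side against the left wall (ends staggered by about 1 cm), the rake is back on its rest, the drawer is shut, and the stamps were left untouched (not visible once it was shut).

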